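Back the food press off by one notch

ROBOT

A 6-joint arm with a two-finger parallel gripper is mounted at the origin on the work surface. World frame = base frame: x ahead of the robot, y to its left, z up, the work surface at z = 0. Lengths are in m, angles in degrees, forces in N, time in s.
With the tool pointing down it reaches from about 0.35 to 0.85 m from the base axis. Payload 8.1 kg.
Tool frame: the origin (TCP) lies at the very end of the fingers, on their centre line; the grasp point (between the pads) lies 19 mm behind it (ctrl.grip_point_offset is the distance from the TCP to the grasp point, in m); z points along the fingers, y is the direction in which the jaws open and shut (so a half turn about z gives the same grasp; the last joint's range is limited). The gripper opens to 85 mm and grips with 20 to 120 N. Pads are 22 mm wide; open, the fingers measure 114 mm over their backs; the gripper's body (76 mm by 85 mm) begins 54 mm behind the grasp point. The pads swing forward as they close: fully open they stand 13 mm farther back than shut.
Start: joints at [-70.669, 7.471, 85.268, -0, 87.261, -4.893], TCP at [0.246, -0.547, 0.231] pointing down, gripper open.
Joint ranges: [-169.43, 169.43], [-51.17, 129.36], [1.28, 143.12], [-76.62, 256.62], [0, 156.53], [-152.29, 152.29]. Speed limits (degrees/s): [136.94, 136.94, 159.86, 180, 180, 180].

INTERFACE

Orientations are given as a 3x3 rotation matrix whose columns are the frame's x, y, z axes.
In Python, from cell import monitor, vision, job, ctrl gives the robot as it stands.
- The arm moves only by the tool play_rows, never from a script. Its arguments are lists of equal length, an entry for each row: "gripper": the closure, from 0 (fully open) to 1 (shut); "xyz": the shift along the tool's x, y, z in cm, a list of three; "turn": the turn about the tool's z in rad. A call has 1 to 20 rows; each row is the pose to reach, as a shift and turn from the pose commanded when the call began, along the tool's axes at that moment; what a row does not reach only later rows make up. A row lasts 1/8 s, in which the tool goes at most 62.5 mm and 10.7 degrees, less where a joint would pass 70% of its speed; a pose out of reach is approached as far as the arm can. A call with a gripper value outside its range is refused whole. The fingers move at their own pace and stop on an object; "force" is the grip in N (left out, the last holds). Time passes only in rows, so rows that repeat a pose let the fingers close. It gives the time, the measured TCP pose, the force and the opening at its end, in the units of the state.
- monitor.observe(): the state, without advancing time (a new reading comes with each control period).
- vision.read_camera(name): name is "side" or "top"; returns a dict with "frame" (480x640x3 uint8, red, green, blue), "K" (3x3 intrinsics, pixels), "xyz" and "attitude" of the camera in the world. Camera axes: x right, y up, looking along -z (the intrinsics and any distortion apply to the point x, -y, -z); pixel columns grow to the right and rows downward; lengths in m; the calibration is good to about 2 mm. A picture is of the moment at which its call begins. There is no depth.
- job.job_done(): hands the job in, once; it reports no verdict.
Trained networks look in a picture, given as the dict that the camera call returned (one of the last four; its "shot" number tells which), for a name from the list of things; names that differ only in an ending like _2 or _b are one class to them, and where a whole thing is asked for, a point or a joint stands for the part that bears it (a point fixed in the world has none). Each returns a list of dicts, best first, with "p" (0 to 1); they miss things now and then, are a little off and sometimes report something else, mostly with a low value. They report only what shows in the picture. A call takes as long as a camera call.
- vision.outline_of(name, picture): "region" (480x640 bool, what is visible of it) and "location" ([row, column] in pixels, amid what is visible of it).
- vision.place_of(name, picture): "location" ([row, column] in pixels: a listed point, or the origin of a listed thing).
The state is a dict: "time_s": time; "qpos": joint angles; "dq": joint speeds; "joint_efforts": joint torques, N m; "ee_pos": TCP position; "tcp_rot": TCP orientation; "ft_force": force on the tool from outside, world axes, zero at the start; "ft_torque": the same for the moment, N m; "width": opening from 0.0 (shut) to 1.0 (fully open).
Only numpy, scipy, OpenCV 4.12 (cv2) and the standard library are available. Lean on these libraries where they do the work, as an engineer would, in place of code of your own. Each camera call takes 0.05 s, during which the arm holds its last target.

TASK

The hand-operated food press has been wound one notch too far. With a fingertip, lift its pawl up and back by the crossbar until the nose is well clear of the teeth, then push the wheel backward (its top away from the robot) by exactly one notch, using the rod that stands up nearest the robot, and push the pawl back down so that it sits fully home in the next gap. Only push gently with the fingertips (nothing is to be clamped or picked up), never turn the wheel a second notch or wind it forward, and leave the loose things standing around undisturbed.

Things in the scene. Friction and masses are not known exactly. Their poses are not given: they have to be found in the camera images.
- press: Steel hand press, fixed; base 280 x 210 mm. Origin on the table below the wheel's shaft, in the toothed wheel's plane. x level, away from the robot (within 0.35 rad of world x), y along the shaft, z up. Below, 'press (x, y, z)' is in this frame, mm. Trough, 168 high, at y 30 to 147, x -105 to 145; toothed wheel and pawl at y 0, push rods at y -56, a bearing post between.
- shaft (a point): Centre of the toothed wheel on its shaft: press (0, 0, 130). The axis is the press y axis. Toothed wheel: dark steel, 14 mm thick, 112 mm over its 8 saw teeth, which stand 14 mm above the root; tooth tops reach z = 186.
- wheel (a joint): Wheel angle, rad; grows as its top moves to press +x (BACKWARD). One notch = 0.785. Starts -0.08 to 0.08 (play 0.11 either way). Friction 0.16 N m (2 to 3 N at a rod): it stays where left. The pawl blocks backward turning while its nose is in a gap. Lowered with the wheel at 0.55 to 0.89, the nose goes fully home in the next gap; short of that it rides on a tooth's slope, beyond it lands on the next tooth.
- rod_end (a point): Centre of the black 22 mm ball on the rod to push. Four radial steel rods, 12 mm thick, 90 degrees apart on the wheel's shaft, in the plane press y = -56; ball centres 90 mm from the axis. At wheel = 0 this rod leans 30 degrees from upright towards the robot, ball at press (-45, -56, 208); one notch back it leans 15 degrees away, ball at (23, -56, 217).
- pawl (a joint): Pawl lift angle, rad, 0 to 0.8 (stop); 0 = fully home (the start), nose at the root of a gap. Grows as the crossbar goes up and to press +x. The nose clears the teeth from 0.2; 0.4 to 0.7 is well lifted. Stiff pivot (0.13 N m, 1 to 2.5 N at the crossbar): it stays where left, lifted or down, and must be pushed back down. Pivot axis along press y through press (85, 0, 148).
- pawl_bar (a point): Centre of the pawl's crossbar, a round bar 12 mm thick, 56 mm long along press y, on a 9 mm stalk. Pawl home: at press (25, 0, 253), 121 mm from the pivot, circling it; at 0.6 rad lift at (95, 0, 269). Pushed level to +x by a finger hanging down past it, it rises and goes back; pushed to -x it comes down. Keep the fingertip above z = 225: the lifted pawl's nose end swings up to 218.
- bottle: Amber sauce bottle 56 mm across, 170 mm tall, bystander beside the press; origin under its base
- jar: Glass jar with steel cap 60 mm across, 85 mm tall, bystander; origin under its base
- cup: White plastic cup 64 mm across, 75 mm tall, bystander; origin under its base
- spoon: Steel spoon 170 mm long lying beside the press, bystander; origin at its middle underside
- bowl: White bowl 124 mm across, 55 mm tall, bystander; origin under its base
- can: Food can 74 mm across, 100 mm tall, bystander; origin under its base
- tub: Clear plastic takeaway tub 140 x 100 x 50 mm, bystander; origin under its base

How it is judged (in metres and radians):
On the way, in this order (a step that is already met when the one before it is completed fails the run):
1. the pawl is lifted clear of the teeth (over 0.25 rad) before the wheel is turned (value of joint pawl above 0.25 rad and value of joint wheel between -0.2 and 0.2 rad), for 0.2 s.
2. with the pawl still lifted, the wheel is pushed back by a notch (value of joint pawl above 0.18 rad and value of joint wheel between 0.45 and 1.05 rad), for 0.2 s.
At the end, for the whole second after the job is handed in: The wheel rests one notch back with the pawl's nose in the next gap (wheel 0.5 to 0.95 rad), the pawl fully home (under 0.06 rad), both at rest, and every loose thing is within 30 mm of where it stood (value of joint wheel between 0.5 and 0.95 rad and value of joint pawl below 0.06 rad and velocity of joint wheel between -0.05 and 0.05 rad/s and velocity of joint pawl between -0.05 and 0.05 rad/s and distance of each of bottle, jar, cup, spoon, bowl, can, tub from where it was at the start of the episode below 0.03 m); the robot touches nothing.
It fails at once if the pawl or the wheel is clamped hard or forced (over 40 N from the fingers) (contact force between the fingers and press above 40 N).
It fails at once if the wheel is turned well beyond one notch (value of joint wheel above 1.15 rad).
It fails at once if the wheel is wound forward (value of joint wheel below -0.25 rad).
It fails at once if a loose thing is picked up, knocked or shoved away (distance of any of bottle, jar, cup, spoon, bowl, can, tub from where it was at the start of the episode above 0.03 m).
It also fails if it takes over 56 s, if anything falls off the work surface, if the arm or the gripper's body presses on something with over 40 N, if the wrist force passes 120 N, or if a joint passes its speed limit or range.

## Working session

There is one attempt and no reset: what is moved stays moved. The work goes in short steps, Python scripts to look and compute and a tool call to move; the robot and the scene stay as the last step left them, time stands still between calls to the robot, and variables do not carry over. Pictures are saved under pics/ and viewed, and the job is handed in when it is done.

Besides the shell and the picture viewer there is one more tool, called after "Emit:" as name(argument=value, ...) on one line, values as JSON. play_rows: Moves the arm, as the interface text tells. Its arguments: {"type":"object","properties":{"gripper":{"type":"array"},"xyz":{"type":"array"},"turn":{"type":"array"},"force":{"type":"number"}},"required":["gripper","xyz","turn"]}

```bash
mkdir -p pics; ls; cat > h.py <<'E'
import numpy as np, cv2
from cell import monitor, vision, job, ctrl
def cam(n,save=None):
    p=vision.read_camera(n)
    if save: cv2.imwrite('pics/'+save,p['frame'][:,:,::-1])
    return p
def ray(p,rc):
    K=np.array(p['K']);R=np.array(p['attitude'])
    d=np.linalg.inv(K)@np.array([rc[1],rc[0],1.]); d=np.array([d[0],-d[1],-d[2]])
    d=R@d; return np.array(p['xyz']),d/np.linalg.norm(d)
def proj(p,X):
    c=np.array(p['attitude']).T@(np.array(X)-np.array(p['xyz'])); c=np.array([c[0],-c[1],-c[2]])
    u=np.array(p['K'])@c; return u[1]/u[2],u[0]/u[2]
def tri(rs):
    A=np.zeros((3,3));b=np.zeros(3)
    for o,d in rs:
        M=np.eye(3)-np.outer(d,d);A+=M;b+=M@o
    x=np.linalg.solve(A,b); return x,[np.linalg.norm(np.cross(d,x-o)) for o,d in rs]
E
python3 - <<'E'
from h import *
s=cam('side','s0.png');t=cam('top','t0.png')
print({k:v for k,v in s.items() if k!='frame'});print({k:v for k,v in t.items() if k!='frame'})
print(monitor.observe())
for n in ['press','shaft','rod_end','pawl_bar','bottle','jar','cup','spoon','bowl','can','tub']:
    rs=[]
    for nm,p in (('s',s),('t',t)):
        r=vision.place_of(n,p)
        print(n,nm,[(np.round(q['location'],1).tolist(),round(q['p'],2)) for q in r[:3]])
        if r: rs.append(ray(p,r[0]['location']))
    if len(rs)==2: print('  ',tri(rs))
E
```

```text
pics
{'K': array([[588.83004956,   0.        , 319.1685865 ],
       [  0.        , 588.83004956, 243.09606763],
       [  0.        ,   0.        ,   1.        ]]), 'xyz': array([0.09428677, 1.1601322 , 0.92653317]), 'attitude': array([[-0.93071168,  0.18078804, -0.31794883],
       [-0.36526999, -0.50412513,  0.78258271],
       [-0.0188044 ,  0.84449603,  0.53523159]]), 'shot': 1}
{'K': array([[525.81360591,   0.        , 316.11264889],
       [  0.        , 525.81360591, 237.99547192],
       [  0.        ,   0.        ,   1.        ]]), 'xyz': array([3.46167849e-01, 1.26370626e-03, 1.38535002e+00]), 'attitude': array([[ 0.02487738,  0.98485894, -0.17156337],
       [-0.99968166,  0.02378593, -0.00841482],
       [-0.00420662,  0.17171809,  0.98513715]]), 'shot': 2}
{'time_s': 0.1, 'qpos': array([-7.06673596e+01,  7.51248533e+00,  8.53237822e+01, -2.28896460e-03,
        8.72611242e+01, -4.89239369e+00]), 'dq': array([-0.0666985 , -0.06958618, -0.11808384, -0.02001895,  0.01641756,
        0.03929412]), 'joint_efforts': array([ 5.43287624e-04, -5.70950103e+01, -5.01943016e+01, -3
[... 1784 characters left out ...]
0.44857593, 0.10869428, 0.34040578]), [np.float64(0.004210557522881264), np.float64(0.004210557522881402)])
spoon s []
spoon t []
bowl s [([193.9, 347.9], 0.4)]
bowl t [([298.2, 498.6], 0.68), ([247.4, 257.7], 0.18)]
   (array([ 0.52445558, -0.40272737,  0.08734958]), [np.float64(0.0980470907790294), np.float64(0.09804709077902936)])
can s [([237.9, 348.9], 0.75)]
can t [([246.7, 131.5], 0.72)]
   (array([0.43253064, 0.34495695, 0.39680407]), [np.float64(0.06102154319438491), np.float64(0.06102154319438489)])
tub s [([202.7, 351.9], 0.98)]
tub t [([223.6, 488.5], 0.79)]
   (array([ 0.63241514, -0.44624441,  0.00893597]), [np.float64(0.0035520979143965803), np.float64(0.0035520979143965656)])
```

View pics/s0.png

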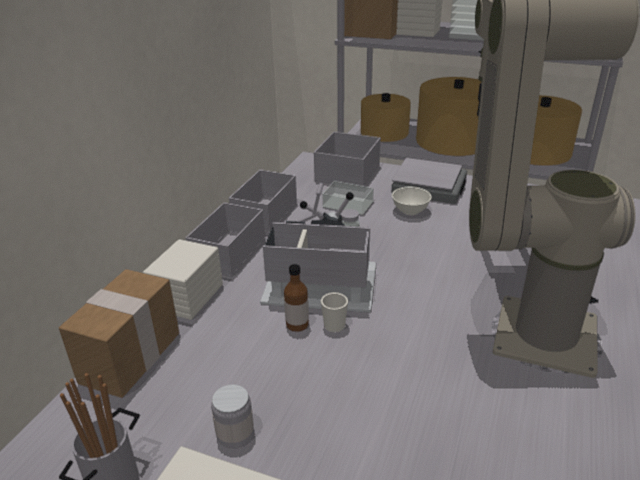

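View pics/t0.png

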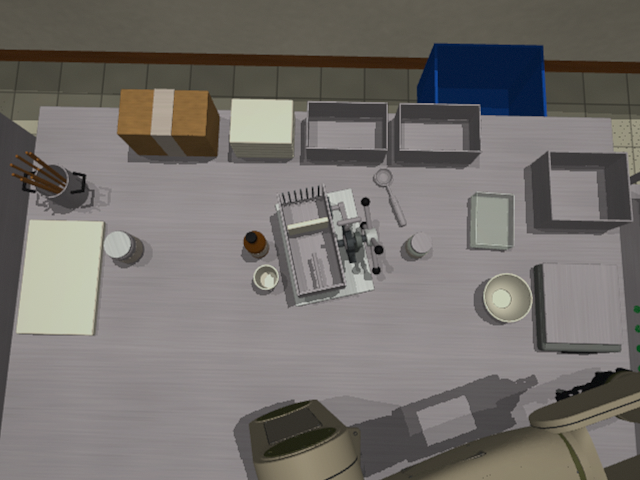

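```bash
python3 - <<'E'
import cv2
s=cv2.imread('pics/s0.png');t=cv2.imread('pics/t0.png')
cv2.imwrite('pics/s0c.png',cv2.resize(s[150:300,240:440],None,fx=4,fy=4,interpolation=cv2.INTER_CUBIC))
cv2.imwrite('pics/t0c.png',cv2.resize(t[165:315,240:440],None,fx=4,fy=4,interpolation=cv2.INTER_CUBIC))
E
```

```text
(no output)
```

View pics/s0c.png

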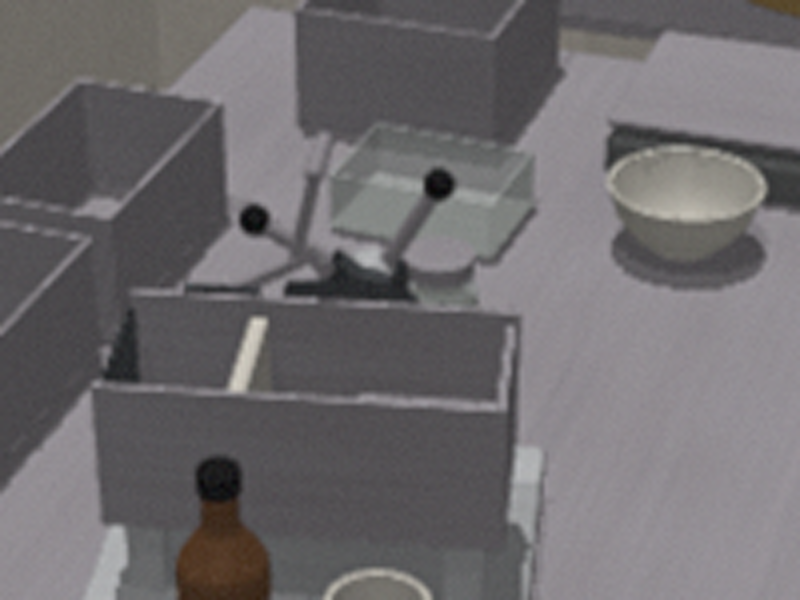

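View pics/t0c.png

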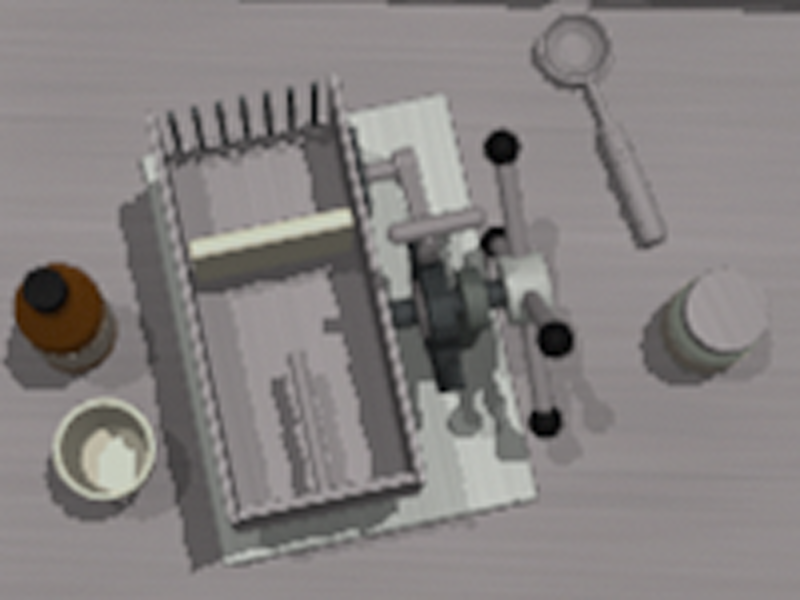

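Top view: the trough lies to the left, the wheel and rods to the right. The near ball is at about (col 378.7, row 250), the crossbar at (349, 221) and the trough rim corners are clear. Side view: the near ball is at (349.5, 196), the far ball at (303.5, 204.5) and the crossbar at about (320, 190). The side `rod_end` and the side `pawl_bar` top guess are off from the picture, so I'll fit the press pose to the points I checked.

```bash
cat > fit.py <<'E'
from h import *
from scipy.optimize import least_squares
s=cam('side');t=cam('top')
def ball(w,k):
    a=-np.pi/6+w+k*np.pi/2
    return [90*np.sin(a),-56,130+90*np.cos(a)]
def W(q,P):
    c,sn=np.cos(q[2]),np.sin(q[2]);P=np.array(P)/1000
    return np.array([q[0]+c*P[0]-sn*P[1],q[1]+sn*P[0]+c*P[1],P[2]])
obs=[(s,lambda w:ball(w,0),(196,349.5)),(s,lambda w:ball(w,1),(204.5,303.5)),
(t,lambda w:ball(w,0),(250,378.7)),(t,lambda w:ball(w,1),(202,365)),(t,lambda w:ball(w,3),(270.5,376.3)),
(t,lambda w:[25,0,253],(221,349.2)),(s,lambda w:[25,0,253],(189.5,320.5)),
(t,lambda w:[-105,30,168],(285.75,345)),(t,lambda w:[-105,147,168],(295,298)),
(s,lambda w:[-105,30,168],(229.2,369.5)),(s,lambda w:[-105,147,168],(250.5,367))]
def f(q): return np.concatenate([np.array(proj(p,W(q,g(q[3]))))-o for p,g,o in obs])
r=least_squares(f,[.56,-.065,.2,0],loss='soft_l1')
print(r.x, np.degrees(r.x[2])); print(np.round(f(r.x).reshape(-1,2),1))
print('ball',W(r.x,ball(r.x[3],0)),'bar',W(r.x,[25,0,253]))
print(tri([ray(t,(250,378.7)),ray(s,(196,349.5))]),tri([ray(t,(221,349.2)),ray(s,(189.5,320.5))]))
E
python3 fit.py
```

```text
[ 0.55881988 -0.06590574  0.22773538  0.00984504] 13.048276201351776
[[-0.   0.8]
 [ 0.5  0.7]
 [-0.6 -0.2]
 [-0.6  0.4]
 [-0.3 -0.3]
 [-0.1 -0.3]
 [-0.4  0. ]
 [-0.9  1.1]
 [ 0.1 -1.5]
 [-1.7  1.3]
 [ 2.5  0.2]]
ball [ 0.52837464 -0.13044583  0.20838153] bar [ 0.58317438 -0.06026144  0.253     ]
(array([ 0.52871547, -0.13053604,  0.20795341]), [np.float64(0.0016863368430484963), np.float64(0.0016863368430486505)]) (array([ 0.58342828, -0.06086714,  0.25160155]), [np.float64(0.00010923694767968116), np.float64(0.00010923694767950595)])
```

```bash
cat > go.py <<'E'
from h import *
import sys
Q=[.55882,-.06591,.22774]
def Wp(P):
    c,sn=np.cos(Q[2]),np.sin(Q[2]);P=np.array(P)/1000
    return np.array([Q[0]+c*P[0]-sn*P[1],Q[1]+sn*P[0]+c*P[1],P[2]])
def inv(X):
    c,sn=np.cos(Q[2]),np.sin(Q[2]);d=np.array(X)-[Q[0],Q[1],0]
    return np.array([c*d[0]+sn*d[1],-sn*d[0]+c*d[1],d[2]])*1000
def rep(*targets):
    o=monitor.observe();R=np.array(o['tcp_rot']);p=np.array(o['ee_pos'])
    print('t',round(o['time_s'],2),'press xyz',inv(p).round(1),'F',np.round(o['ft_force'],1),'w',round(o['width'],2),'yawx',np.degrees(np.arctan2(R[1,0],R[0,0])).round(2))
    for T in targets: print(T,'cm',(R.T@(Wp(T)-p)*100).round(2))
E
python3 -c "
from go import *
rep([-110,-100,330],[-14,0,330],[-14,0,234])"
```

```text
t 1.3 press xyz [-413.2 -398.2  231.3] F [ 0.3 -0.8 -0.7] w 1.0 yawx 24.22
[-110, -100, 330] cm [ 35.53 -23.38  -9.87]
[-14, 0, 330] cm [ 46.88 -31.33  -9.87]
[-14, 0, 234] cm [ 46.88 -31.33  -0.27]
```

Emit:
play_rows(gripper=[1,1,1,1,1,1,1,1,1,1,1,1,1,1,1,1,1,1,1,1], xyz=[[0,0,-4],[0,0,-8],[3,-2,-10],[6,-4,-10],[9.5,-6.5,-10],[13,-9,-10],[17,-11.5,-10],[21,-14,-10],[25,-17,-10],[29,-19.5,-10],[33,-22,-10],[37,-24.5,-10],[40,-26.5,-10],[43,-28.5,-10],[45,-30,-10],[46.2,-31,-10],[46.8,-31.3,-10],[46.9,-31.3,-10],[46.9,-31.3,-10],[46.9,-31.3,-10]], turn=[0,0,0.02,0.04,0.06,0.08,0.1,0.12,0.14,0.16,0.18,0.19,0.195,0.195,0.195,0.195,0.195,0.195,0.195,0.195], force=20)

```text
time_s: 3.8
ee_pos: [0.5453, -0.0699, 0.3314]
tcp_rot: [[0.974, 0.225, 0.0], [0.225, -0.974, -0.0], [0.0, 0.0, -1.0]]
ft_force: [0.2, -0.1, -0.0]
width: -0.004
```

```bash
python3 -c "
from go import *
rep([-14,0,234])
s=cam('side');t=cam('top')
c=lambda p,a,b:cv2.resize(p['frame'][a:a+150,b:b+200,::-1],None,fx=3,fy=3)
cv2.imwrite('pics/m1.png',np.vstack([c(s,110,220),c(t,165,240)])[:,:])"
```

```text
t 3.8 press xyz [-14.1  -0.9 331.4] F [ 0.2 -0.1 -0. ] w -0.0 yawx 13.0
[-14, 0, 234] cm [ 0.01 -0.09  9.74]
```

View pics/m1.png

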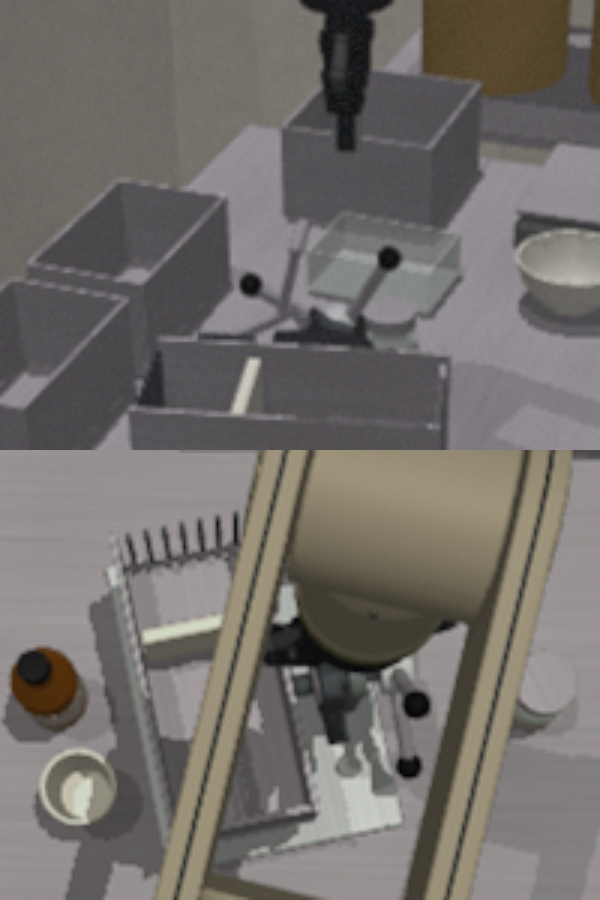

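The fingers are shut and hang nearer the robot than the crossbar (side crop: fingertip at about (345,145), crossbar at (300,235)). Next I lower the fingertip and creep to contact.

Emit:
play_rows(gripper=[1,1,1,1,1,1,1,1,1,1,1,1,1,1,1], xyz=[[0,0,2],[0,0,4],[0,0,6],[0,0,8],[0,0,9],[0,0,9.7],[0,0,9.7],[0.5,0,9.7],[1,0,9.7],[1.5,0,9.7],[2,0,9.7],[2.4,0,9.7],[2.8,0,9.7],[3.2,0,9.7],[3.2,0,9.7]], turn=[0,0,0,0,0,0,0,0,0,0,0,0,0,0,0])

```text
time_s: 5.78
ee_pos: [0.577, -0.062, 0.2342]
tcp_rot: [[0.974, 0.226, 0.0], [0.226, -0.974, 0.0], [0.0, -0.0, -1.0]]
ft_force: [-0.9, -0.6, -0.2]
width: 0.001
```

```bash
python3 -c "
from go import *
rep([66,0,234])
s=cam('side')
c=lambda p,a,b:cv2.resize(p['frame'][a:a+150,b:b+200,::-1],None,fx=4,fy=4)
cv2.imwrite('pics/m2.png',c(s,110,220))"
```

```text
t 5.78 press xyz [ 18.6  -0.3 234.2] F [-0.9 -0.6 -0.2] w 0.0 yawx 13.06
[66, 0, 234] cm [ 4.74 -0.03  0.02]
```

View pics/m2.png

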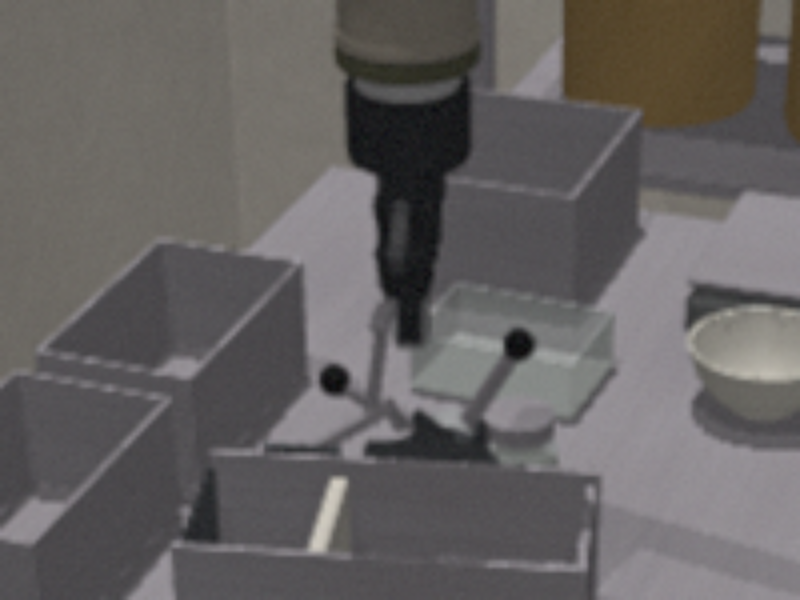

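The fingertip is at (408,335) in the crop, directly against the crossbar at about (382,315) and starting to lift it, with a force of about 1 N. I'll continue slowly to a lift of about 0.5 rad.

Emit:
play_rows(gripper=[1,1,1,1,1,1,1,1,1,1,1,1,1,1], xyz=[[0.4,0,0],[0.8,0,0],[1.2,0,0],[1.6,0,0],[2,0,0],[2.4,0,0],[2.8,0,0],[3.2,0,0],[3.6,0,0],[4,0,0],[4.4,0,0],[4.8,0,0],[4.9,0,0],[4.9,0,0]], turn=[0,0,0,0,0,0,0,0,0,0,0,0,0,0])

```text
time_s: 7.58
ee_pos: [0.6245, -0.051, 0.2341]
tcp_rot: [[0.974, 0.226, 0.0], [0.226, -0.974, 0.0], [0.0, -0.0, -1.0]]
ft_force: [-0.7, -0.3, 1.8]
width: -0.001
```

```bash
python3 -c "
from go import *
rep([-95,-56,300],[-95,-56,200])
s=cam('side')
c=lambda p,a,b:cv2.resize(p['frame'][a:a+150,b:b+200,::-1],None,fx=4,fy=4)
cv2.imwrite('pics/m3.png',c(s,110,220))"
```

```text
t 7.58 press xyz [ 67.3  -0.3 234.1] F [-0.7 -0.3  1.8] w -0.0 yawx 13.05
[-95, -56, 300] cm [-16.24   5.57  -6.59]
[-95, -56, 200] cm [-16.24   5.57   3.41]
```

View pics/m3.png

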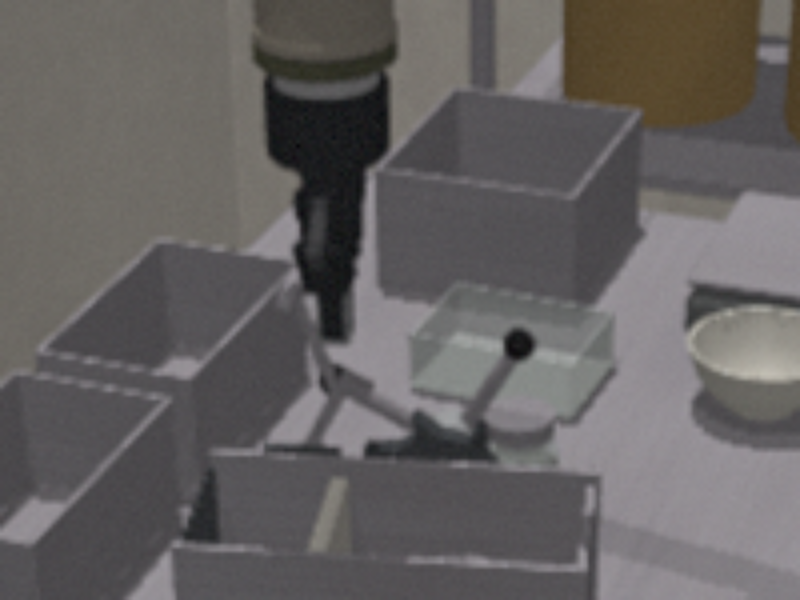

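The pawl is lifted: the crossbar is at (290,290), leaning back, and the nose block at (345,380) is clear of the teeth. I back off, then go to the robot side of the near rod.

Emit:
play_rows(gripper=[1,1,1,1,1,1,1,1,1,1,1,1,1,1,1,1,1], xyz=[[-1.5,0,0],[-3,0,0],[-4.5,0,-2],[-6.5,0.5,-4],[-9,2,-6],[-11.5,3.5,-6.6],[-14,5,-6.6],[-16,5.6,-6.6],[-16.2,5.6,-6.6],[-16.2,5.6,-5],[-16.2,5.6,-3],[-16.2,5.6,-1],[-16.2,5.6,1],[-16.2,5.6,2.5],[-16.2,5.6,3.4],[-16.2,5.6,3.4],[-16.2,5.6,3.4]], turn=[0,0,0,0,0,0,0,0,0,0,0,0,0,0,0,0,0])

```text
time_s: 9.75
ee_pos: [0.4797, -0.1424, 0.2012]
tcp_rot: [[0.974, 0.226, 0.001], [0.226, -0.974, -0.001], [0.001, 0.001, -1.0]]
ft_force: [0.6, -0.2, 0.1]
width: 0.003
```

```bash
python3 -c "
from go import *
rep([-67,-56,200],[-15,-56,200],[-4.4,-56,200])
s=cam('side');t=cam('top')
c=lambda p,a,b:cv2.resize(p['frame'][a:a+150,b:b+200,::-1],None,fx=3,fy=3)
cv2.imwrite('pics/m4.png',np.vstack([c(s,110,220),c(t,165,240)])[:,:])"
```

```text
t 9.75 press xyz [-94.3 -56.6 201.2] F [ 0.6 -0.2  0.1] w 0.0 yawx 13.05
[-67, -56, 200] cm [ 2.73 -0.06  0.12]
[-15, -56, 200] cm [ 7.93 -0.06  0.12]
[-4.4, -56, 200] cm [ 8.99 -0.06  0.13]
```

View pics/m4.png

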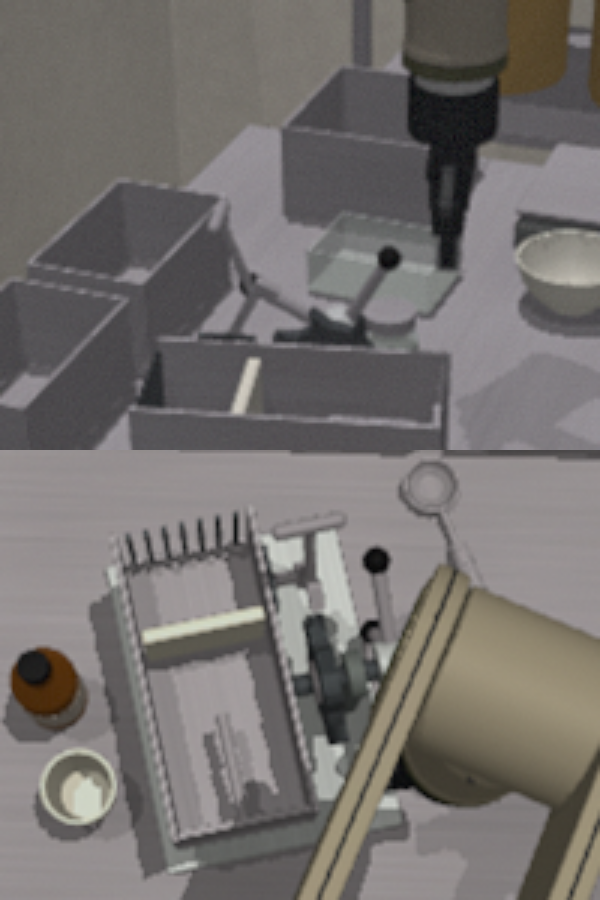

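The pawl stays lifted, with the crossbar leaning back at side crop (218,215). The fingertip stands at (447,255), on the robot side of the ball at (388,258). Now I push the rod slowly, stopping short to check.

Emit:
play_rows(gripper=[1,1,1,1,1,1,1,1,1,1,1,1,1,1,1,1,1,1,1,1], xyz=[[0.8,0,0],[1.6,0,0.1],[2.2,0,0.1],[2.6,0,0.1],[3,0,0.1],[3.4,0,0.1],[3.8,0,0.1],[4.2,0,0.1],[4.6,0,0.1],[5,0,0.1],[5.4,0,0.1],[5.8,0,0.1],[6.2,0,0.1],[6.6,0,0.1],[7,0,0.1],[7.3,0,0.1],[7.6,0,0.1],[7.8,0,0.1],[7.9,0,0.1],[7.9,0,0.1]], turn=[0,0,0,0,0,0,0,0,0,0,0,0,0,0,0,0,0,0,0,0])

```text
time_s: 12.35
ee_pos: [0.5563, -0.1242, 0.1993]
tcp_rot: [[0.974, 0.226, 0.0], [0.226, -0.974, 0.0], [0.0, -0.0, -1.0]]
ft_force: [-0.6, 0.2, 1.1]
width: 0.001
```

```bash
cat > wh.py <<'E'
from go import *
from scipy.optimize import least_squares
def ball(w,k):
    a=-np.pi/6+w+k*np.pi/2
    return [90*np.sin(a),-56,130+90*np.cos(a)]
def bar(a):
    a=np.pi/2+np.arctan2(60,105)-a
    return [85+121*np.cos(a),0,148+121*np.sin(a)]
E
python3 -c "
from wh import *
rep([-4.4,-56,200])
s=cam('side');t=cam('top')
c=lambda p,a,b:cv2.resize(p['frame'][a:a+150,b:b+200,::-1],None,fx=3,fy=3)
for w in (.5,.6,.7,.8): print(w,[np.round(proj(p,Wp(ball(w,k))),1) for p in (s,t) for k in (0,1)])
for a in (.4,.5,.6): print(a,[np.round(proj(p,Wp(bar(a))),1) for p in (s,t)])
cv2.imwrite('pics/m5.png',np.vstack([c(s,110,220),c(t,165,240)])[:,:])"
```

```text
t 12.35 press xyz [-15.6 -56.3 199.3] F [-0.6  0.2  1.1] w 0.0 yawx 13.05
[-4.4, -56, 200] cm [ 1.12 -0.03 -0.07]
0.5 [array([191.2, 334.2]), array([218.5, 300.5]), array([230.5, 374.9]), array([201. , 362.9])]
0.6 [array([191.1, 330.7]), array([221.3, 300.7]), array([226.7, 374.1]), array([202. , 362.6])]
0.7 [array([191.3, 327.4]), array([224.2, 301.2]), array([223. , 373.1]), array([203.3, 362.4])]
0.8 [array([191.8, 324. ]), array([227. , 302.1]), array([219.5, 372.2]), array([204.9, 362.3])]
0.4 [array([182.8, 302.3]), array([199.5, 344.9])]
0.5 [array([182.3, 297.6]), array([194.1, 343.8])]
0.6 [array([182.2, 292.8]), array([188.9, 342.6])]
```

View pics/m5.png

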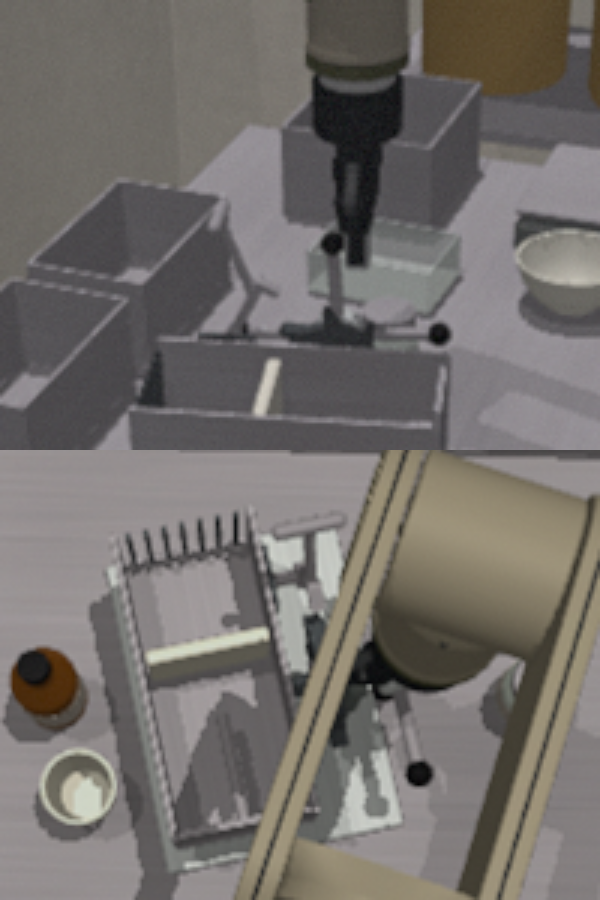

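The ball at side pixel (330.7,190.7) gives wheel ≈ 0.60, and the crossbar gives pawl ≈ 0.6, both consistent with the finger position. I'll push about 10 mm more, to about 0.72, then back off and take the finger over behind the crossbar.

Emit:
play_rows(gripper=[1,1,1,1,1,1,1,1,1,1,1,1], xyz=[[0.3,0,0],[0.6,0,0],[0.8,0,0],[1,0,0],[1.05,0,0],[1.05,0,0],[1.05,0,0],[-0.5,0,0],[-2,0,0],[-4,0,0],[-4,0,0],[-4,0,0]], turn=[0,0,0,0,0,0,0,0,0,0,0,0])

```text
time_s: 13.95
ee_pos: [0.5175, -0.1334, 0.1995]
tcp_rot: [[0.974, 0.225, 0.001], [0.225, -0.974, -0.0], [0.001, 0.0, -1.0]]
ft_force: [0.3, -0.2, 1.2]
width: -0.001
```

```bash
python3 -c "
from wh import *
rep([-50,-56,345],[125,0,345],[125,0,240])
s=cam('side')
c=lambda p,a,b:cv2.resize(p['frame'][a:a+150,b:b+200,::-1],None,fx=4,fy=4)
print([ (r['location'],r['p']) for r in vision.place_of('rod_end',s)])
cv2.imwrite('pics/m6.png',c(s,110,220))"
```

```text
t 13.95 press xyz [-55.4 -56.4 199.5] F [ 0.3 -0.2  1.2] w -0.0 yawx 13.03
[-50, -56, 345] cm [  0.56  -0.04 -14.54]
[125, 0, 345] cm [ 18.05  -5.64 -14.53]
[125, 0, 240] cm [18.05 -5.64 -4.03]
[([189.8, 327.1], 0.88)]
```

View pics/m6.png

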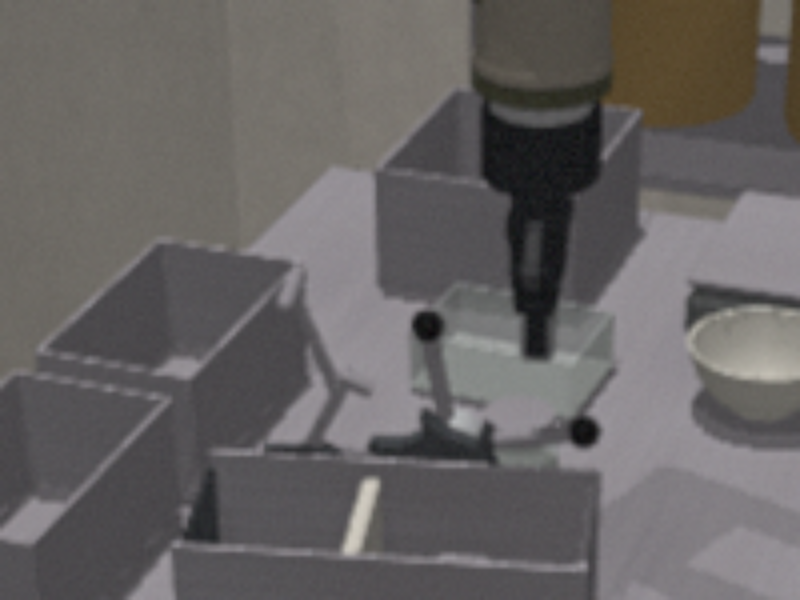

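The ball at (327,191.2) gives wheel ≈ 0.71, inside 0.55–0.89. Now I move up and over, behind the crossbar.

Emit:
play_rows(gripper=[1,1,1,1,1,1,1,1,1,1,1,1,1,1,1,1,1,1,1,1], xyz=[[-0.5,0,-3],[-0.5,0,-6],[-0.5,0,-9],[-0.5,0,-12],[0,0,-14.5],[2,-0.5,-14.5],[4.5,-1.5,-14.5],[7,-2.5,-14.5],[9.5,-3.5,-14.5],[12,-4.5,-14.5],[14.5,-5.2,-14.5],[17,-5.6,-14.5],[18.4,-5.6,-14.5],[18.4,-5.6,-14.5],[18.4,-5.6,-13],[18.4,-5.6,-11],[18.4,-5.6,-9],[18.4,-5.6,-7],[18.4,-5.6,-7],[18.4,-5.6,-7]], turn=[0,0,0,0,0,0,0,0,0,0,0,0,0,0,0,0,0,0,0,0])

```text
time_s: 16.55
ee_pos: [0.6839, -0.0373, 0.2699]
tcp_rot: [[0.974, 0.226, 0.001], [0.226, -0.974, -0.0], [0.001, 0.0, -1.0]]
ft_force: [1.0, -0.7, 0.4]
width: 0.002
```

```bash
python3 -c "
from wh import *
rep([128,0,242],[110,0,242],[46,0,242])
s=cam('side');t=cam('top')
c=lambda p,a,b:cv2.resize(p['frame'][a:a+150,b:b+200,::-1],None,fx=3,fy=3)
cv2.imwrite('pics/m7.png',np.vstack([c(s,110,220),c(t,145,240)])[:,:])"
```

```text
t 16.55 press xyz [128.4  -0.4 269.9] F [ 1.  -0.7  0.4] w 0.0 yawx 13.05
[128, 0, 242] cm [-0.04 -0.04  2.79]
[110, 0, 242] cm [-1.84 -0.04  2.79]
[46, 0, 242] cm [-8.24 -0.04  2.79]
```

View pics/m7.png

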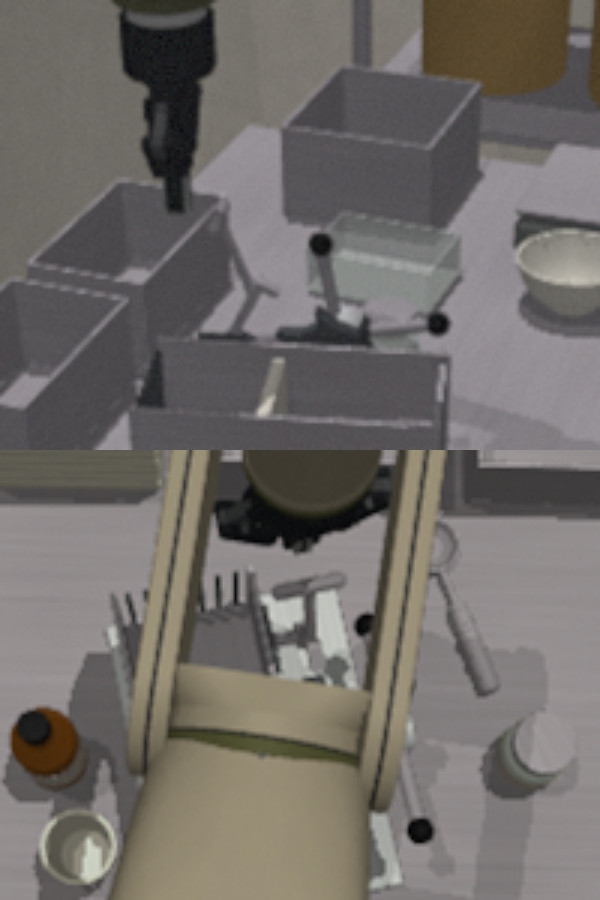

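The fingertip (side crop (177,205)) is now behind the crossbar (218,215), and everything is still clear. I lower it and push toward the robot.

Emit:
play_rows(gripper=[1,1,1,1,1,1,1,1,1,1,1,1,1,1,1,1,1,1,1,1], xyz=[[0,0,1.5],[0,0,2.8],[0,0,2.8],[-0.6,0,2.8],[-1.1,0,2.8],[-1.5,0,2.8],[-1.9,0,2.8],[-2.3,0,2.8],[-2.7,0,2.8],[-3.1,0,2.8],[-3.5,0,2.8],[-3.9,0,2.8],[-4.3,0,2.8],[-4.7,0,2.8],[-5.1,0,2.8],[-5.5,0,2.8],[-5.9,0,2.8],[-6.3,0,2.8],[-6.7,0,2.8],[-6.7,0,2.8]], turn=[0,0,0,0,0,0,0,0,0,0,0,0,0,0,0,0,0,0,0,0])

```text
time_s: 19.15
ee_pos: [0.6182, -0.0524, 0.2414]
tcp_rot: [[0.974, 0.226, -0.0], [0.226, -0.974, -0.0], [-0.0, 0.0, -1.0]]
ft_force: [0.9, -0.3, -0.5]
width: 0.002
```

```bash
python3 -c "
from wh import *
rep([46,0,242])
s=cam('side')
c=lambda p,a,b:cv2.resize(p['frame'][a:a+150,b:b+200,::-1],None,fx=4,fy=4)
cv2.imwrite('pics/m8.png',c(s,110,220))"
```

```text
t 19.15 press xyz [ 60.9  -0.3 241.4] F [ 0.9 -0.3 -0.5] w 0.0 yawx 13.04
[46, 0, 242] cm [-1.49 -0.03 -0.06]
```

View pics/m8.png

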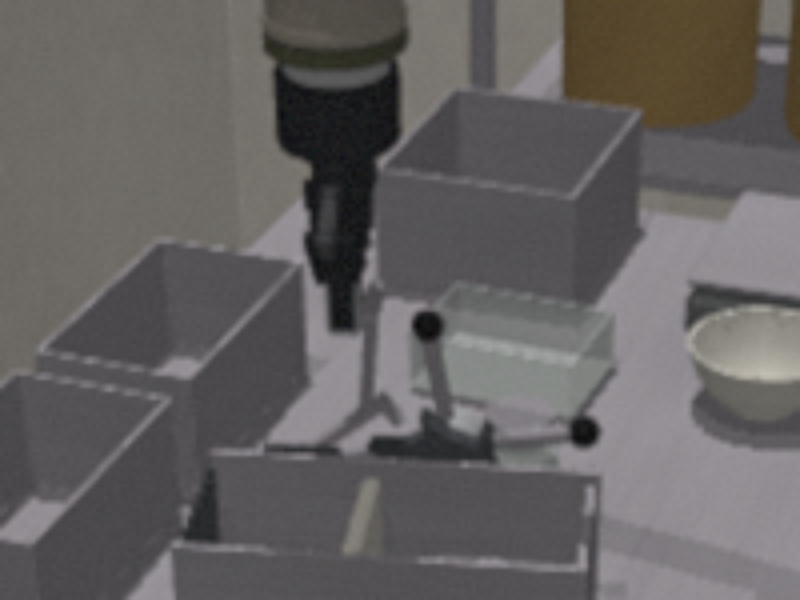

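The pawl follows and now nearly reaches the teeth, with the crossbar at (372,300) and the wheel ball unmoved at (428,325). The rest goes in small steps while I watch the force.

Emit:
play_rows(gripper=[1,1,1,1,1,1,1], xyz=[[-0.3,0,0],[-0.6,0,0],[-0.8,0,0],[-1,0,0],[-1.1,0,0],[-1.2,0,0],[-1.2,0,0]], turn=[0,0,0,0,0,0,0])

```text
time_s: 20.08
ee_pos: [0.6068, -0.0551, 0.2413]
tcp_rot: [[0.974, 0.226, -0.0], [0.226, -0.974, 0.0], [-0.0, -0.0, -1.0]]
ft_force: [0.8, -0.3, -0.1]
width: 0.001
```

Emit:
play_rows(gripper=[1,1,1], xyz=[[-0.1,0,0],[-0.2,0,0],[-0.2,0,0]], turn=[0,0,0])

```text
time_s: 20.45
ee_pos: [0.6048, -0.0555, 0.2413]
tcp_rot: [[0.974, 0.226, -0.0], [0.226, -0.974, -0.0], [-0.0, 0.0, -1.0]]
ft_force: [0.9, 0.3, -0.5]
width: 0.0
```

Emit:
play_rows(gripper=[1,1,1], xyz=[[-0.1,0,0],[-0.2,0,0],[-0.2,0,0]], turn=[0,0,0])

```text
time_s: 20.82
ee_pos: [0.6029, -0.056, 0.2414]
tcp_rot: [[0.974, 0.226, -0.0], [0.226, -0.974, 0.0], [-0.0, -0.0, -1.0]]
ft_force: [1.3, 0.1, -0.5]
width: 0.001
```

Emit:
play_rows(gripper=[1,1,1], xyz=[[-0.1,0,0],[-0.2,0,0],[-0.2,0,0]], turn=[0,0,0])

```text
time_s: 21.2
ee_pos: [0.6013, -0.0563, 0.2414]
tcp_rot: [[0.974, 0.226, 0.001], [0.226, -0.974, 0.0], [0.001, 0.0, -1.0]]
ft_force: [3.6, 0.2, -1.9]
width: 0.001
```

```bash
python3 -c "
from wh import *
rep([42,0,242])
s=cam('side')
c=lambda p,a,b:cv2.resize(p['frame'][a:a+150,b:b+200,::-1],None,fx=4,fy=4)
cv2.imwrite('pics/m9.png',c(s,110,220))"
```

```text
t 21.2 press xyz [ 4.360e+01 -2.000e-01  2.414e+02] F [ 3.6  0.2 -1.9] w 0.0 yawx 13.06
[42, 0, 242] cm [-0.16 -0.02 -0.06]
```

View pics/m9.png

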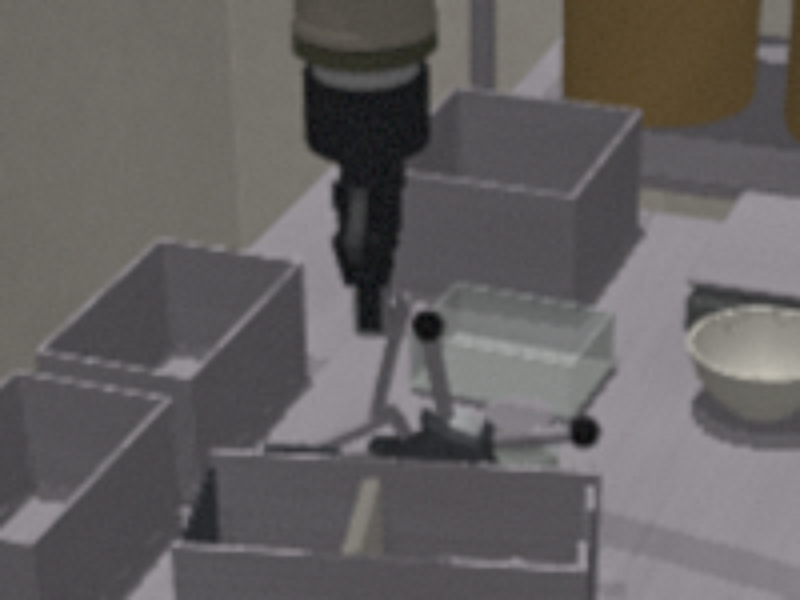

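The force is rising (3.6 N) at TCP x = 43.6, about where home is expected. I'll press 2–3 mm further to confirm a hard stop.

Emit:
play_rows(gripper=[1,1,1], xyz=[[-0.1,0,0],[-0.2,0,0],[-0.2,0,0]], turn=[0,0,0])

```text
time_s: 21.62
ee_pos: [0.6009, -0.0564, 0.2414]
tcp_rot: [[0.974, 0.226, 0.004], [0.226, -0.974, 0.001], [0.004, 0.0, -1.0]]
ft_force: [14.4, 3.1, -6.7]
width: -0.003
```

```bash
python3 -c "
from wh import *
rep()
s=cam('side')
print(vision.place_of('rod_end',s)[0],vision.place_of('pawl_bar',s))
for a in (0,.05,.1,.2): print(a,[np.round(proj(p,Wp(bar(a))),1) for p in (s,)])
c=lambda p,a,b:cv2.resize(p['frame'][a:a+75,b:b+100,::-1],None,fx=8,fy=8,interpolation=cv2.INTER_CUBIC)
cv2.imwrite('pics/m10.png',c(s,155,270))"
```

```text
t 21.62 press xyz [ 4.320e+01 -2.000e-01  2.414e+02] F [14.4  3.1 -6.7] w -0.0 yawx 13.08
{'location': [189.1, 323.3], 'p': 0.56} [{'location': [188.6, 318.6], 'p': 0.61}]
0 [array([189.1, 320.6])]
0.05 [array([188. , 318.4])]
0.1 [array([186.9, 316.2])]
0.2 [array([185.1, 311.7])]
```

View pics/m10.png

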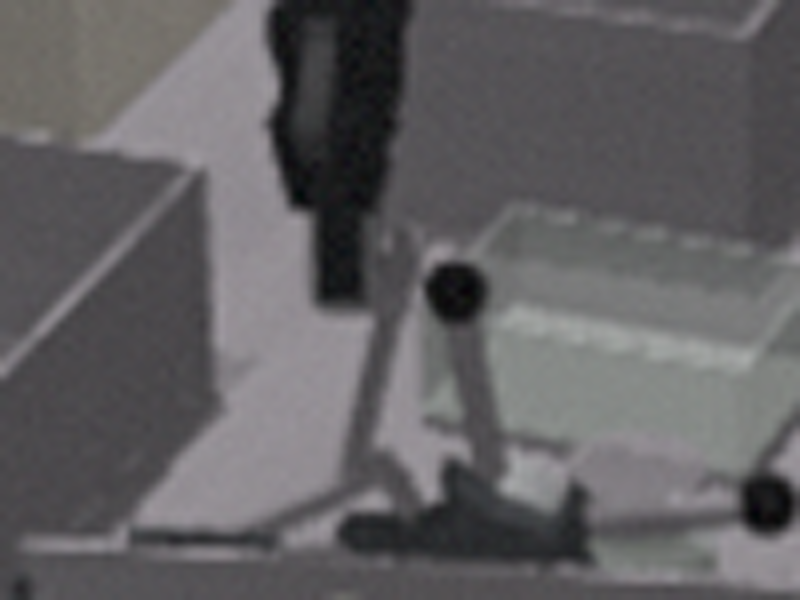

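A hard stop: 14 N with no further travel. The crossbar sits where home predicts and the wheel is unmoved at about 0.71. I retreat and check.

Emit:
play_rows(gripper=[1,1,1,1,1,1,1,1,1,1,1,1,1,1], xyz=[[0.3,0,0],[1,0,0],[2.5,0,0],[4,0,0],[4.5,0,-2],[4.5,0,-5],[4.5,0,-8],[4.5,0,-11],[4,3,-12],[2,7,-12],[-2,12,-12],[-6,17,-12],[-8,19,-12],[-8,19,-12]], turn=[0,0,0,0,0,0,0,0,0,0,0,0,0,0])

```text
time_s: 23.52
ee_pos: [0.5626, -0.2624, 0.3613]
tcp_rot: [[0.975, 0.222, -0.001], [0.222, -0.975, -0.0], [-0.001, 0.0, -1.0]]
ft_force: [1.0, -0.2, 0.0]
width: 0.001
```

```bash
python3 -c "
from wh import *
rep()
s=cam('side');t=cam('top')
for n in ('rod_end','pawl_bar'):
  for p in (s,t): print(n,[(r['location'],round(r['p'],2)) for r in vision.place_of(n,p)])
for w in (.6,.7,.8): print(w,[np.round(proj(p,Wp(ball(w,k))),1) for p in (s,t) for k in (0,3)])
for a in (0,.05,.1,.2): print(a,[np.round(proj(p,Wp(bar(a))),1) for p in (s,t)])
c=lambda p,a,b:cv2.resize(p['frame'][a:a+75,b:b+100,::-1],None,fx=8,fy=8,interpolation=cv2.INTER_CUBIC)
cv2.imwrite('pics/m11.png',c(s,155,270));cv2.imwrite('pics/m12.png',c(t,190,310));cv2.imwrite('pics/m13.png',t['frame'][:,:,::-1])"
```

```text
t 23.52 press xyz [ -40.6 -192.3  361.3] F [ 1.  -0.2  0. ] w 0.0 yawx 12.82
rod_end [([191.8, 325.9], 0.89)]
rod_end [([226.9, 372.7], 0.9)]
pawl_bar [([186.2, 322.0], 0.61)]
pawl_bar [([219.2, 352.0], 0.52)]
0.6 [array([191.1, 330.7]), array([220.7, 367.1]), array([226.7, 374.1]), array([272.4, 379.4])]
0.7 [array([191.3, 327.4]), array([217.8, 366.7]), array([223. , 373.1]), array([271.5, 379.7])]
0.8 [array([191.8, 324. ]), array([214.9, 366. ]), array([219.5, 372.2]), array([270.3, 379.9])]
0 [array([189.1, 320.6]), array([220.9, 349. ])]
0.05 [array([188. , 318.4]), array([218.3, 348.5])]
0.1 [array([186.9, 316.2]), array([215.7, 348.1])]
0.2 [array([185.1, 311.7]), array([210.3, 347.1])]
```

View pics/m11.png

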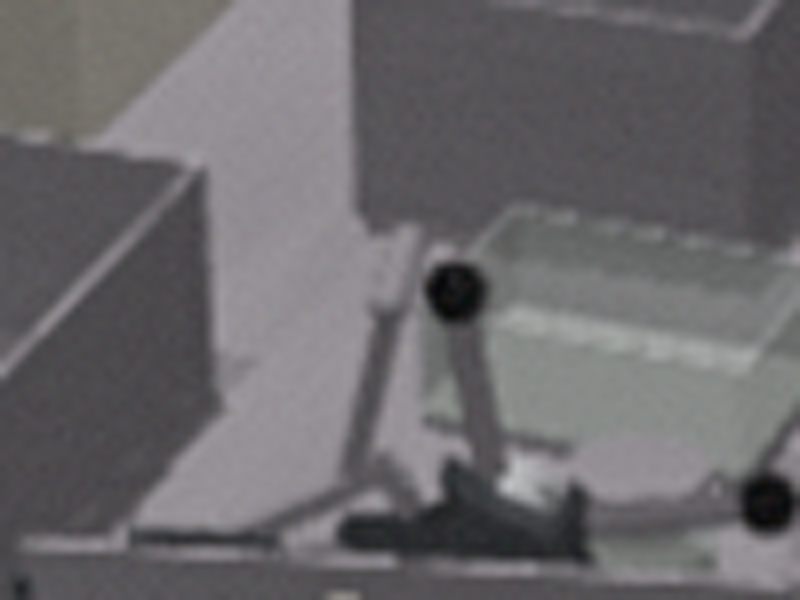

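View pics/m12.png

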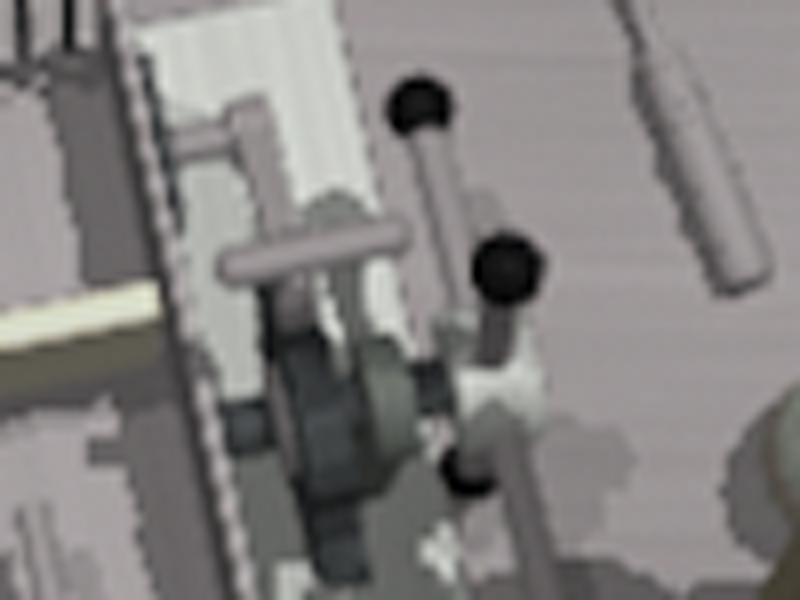

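View pics/m13.png

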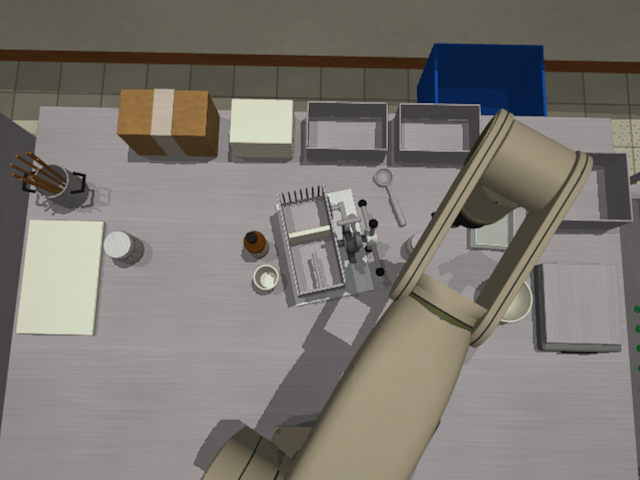

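Top view: the bar centre is at (349.3, 221.1), the same pixel as at the start, so pawl ≈ 0. The ball at (373.4, 223.5) gives wheel ≈ 0.69–0.71. As a last check I register the bar patch against the starting pictures, check the loose things that are visible, and hand in.

```bash
python3 - <<'E'
from wh import *
t0=cv2.imread('pics/t0.png');s0=cv2.imread('pics/s0.png')
t=cam('top')['frame'][:,:,::-1].copy();s=cam('side')['frame'][:,:,::-1].copy()
def m(a,b,r,c,h,w):
    T=a[r-h:r+h+1,c-w:c+w+1];R=cv2.matchTemplate(b[r-h-12:r+h+13,c-w-12:c+w+13],T,cv2.TM_CCOEFF_NORMED)
    _,v,_,l=cv2.minMaxLoc(R);return round(v,2),(l[1]-12,l[0]-12)
print('bar top',m(t0,t,221,349,6,13),'bar side',m(s0,s,188,320,7,5))
for n,(r,c,h) in dict(bottle=(243,256,14),cup=(278,266,15),spoon=(195,390,18),can=(247,124,20)).items(): print(n,m(t0,t,r,c,h,h))
for n,(r,c,h) in dict(bowl=(202,411,18),tub=(197,360,12),jar=(222,350,6)).items(): print(n,'side',m(s0,s,r,c,h,h))
rep()
print(job.job_done())
E
```

```text
bar top (0.55, (-2, 9)) bar side (0.44, (-2, -4))
bottle (1.0, (0, 0))
cup (1.0, (0, 0))
spoon (1.0, (0, 0))
can (1.0, (0, 0))
bowl side (0.98, (0, 0))
tub side (0.38, (0, 0))
jar side (0.94, (0, 0))
t 23.93 press xyz [ -38.1 -189.5  361.2] F [-0.5 -0.1 -0.5] w -0.0 yawx 13.14
the job is handed in; nothing more can be done
None
```

The job is handed in. With the shut fingertips I lifted the pawl to about 0.6 rad, pushed the near rod back to wheel ≈ 0.70 rad, and pushed the pawl down until it met a hard stop. That stop read about 16 N with no further travel. I then backed the arm clear at about 24 s.

- **Pawl and wheel:** In the last views the crossbar is at its starting pixel in the top picture, about (349, 221), which means the pawl is home. The ball gives wheel 0.69–0.71 rad in both views.
- **Loose things:** Picture matching showed no shift for the bottle, cup, spoon, can, bowl and jar.

**Checks that failed or disagreed:**
- **Crossbar matching:** It did not work, scoring only 0.44–0.55 with shifts of several pixels. I put that down to the wheel and rod having moved behind the bar. "Pawl home" therefore rests on the bar position I read by eye and on the hard stop. This check ran in the same script that handed in the job, so I could not follow it up.
- **Network `pawl_bar` points:** They were 2–3 px from my own reading.
- **Tub matching:** It was weak (0.38, zero shift), because the rod now stands in front of it. The arm never went near the tub at its height.

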